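# Load two turning blanks into the lathe's spring-fed magazine

### The arm

A 7-joint arm with a two-finger parallel gripper is mounted at the origin on the work surface. World frame = base frame: x ahead of the robot, y to its left, z up, the work surface at z = 0. Lengths are in m, angles in degrees, forces in N, time in s.
With the tool pointing down it reaches from about 0.425 to 0.975 m from the base axis. Payload 16.7 kg.
Tool frame: the origin (TCP) lies between the finger pads; the fingertips stand 14 mm ahead of it and the grasp point (between the pads) lies 5 mm behind it (robot.nose_length is the distance from the TCP to the fingertips, in m); y points along the fingers, x is the direction in which the jaws open and shut, and the axes are right-handed (so a half turn about y gives the same grasp; the last joint's range is limited). The gripper opens to 85 mm and grips with 20 to 120 N. Pads are 22 mm wide; open, the fingers measure 114 mm over their backs; the gripper's body (76 mm by 85 mm) begins 54 mm behind the grasp point. The pads swing forward as they close: fully open they stand 13 mm farther back than shut.
Start: joints at [61.392, 24.414, 4.234, 92.017, -1.954, 63.644, -3.845], TCP at [0.231, -0.634, 0.245] pointing down, gripper open.
Joint ranges: [-163.25, 163.25], [-28.42, 122.38], [-70.27, 78.77], [12.13, 141.07], [-58.53, 238.53], [9.26, 117.41], [-156.51, 156.51]. Speed limits (degrees/s): [108.29, 108.29, 136.94, 136.94, 172.46, 172.46, 172.46].

### API

Orientations are given as a 3x3 rotation matrix whose columns are the frame's x, y, z axes.
In Python, from station import robot gives the robot as it stands.
- The arm moves only by the tool carry_out, never from a script. Its argument "commands" is a list of rows, each a list of 6 numbers: the shift along the tool's x, y, z in units of 40 mm (1.0 is 40 mm), then the turn, a rotation vector about the tool's x, y, z in units of 6 degrees (1.0 is 6 degrees). A call has 1 to 5 rows; each row shifts and turns the commanded pose from where the row before left it, along the tool's axes as they then stand; what a row does not reach is not made up. A row lasts 1/10 s, in which the tool goes at most 50 mm and 8.59 degrees, less where a joint would pass 70% of its speed; a pose out of reach is approached as far as the arm can. A call is refused whole if a number of a shift passes 1 or a number of a turn 1, either way. A call with a gripper value outside its range is refused whole. "hand" is the opening in per cent of the stroke, from 0 (shut) to 100 (fully open), set as the call begins (left out, the last holds). The fingers move at their own pace and stop on an object; "force" is the grip in N (left out, the last holds). Time passes only in rows, so rows that do not move let the fingers close. It gives the time, the measured TCP pose, the force and the opening at its end, in the units of the state.
- robot.observe(): the state, without advancing time (a new reading comes with each control period).
- robot.camera(name): name is "scene" or "top" or "wrist"; returns (picture, depth): 384x512x3 uint8, blue, green, red; 384x512 float32, m along the optical axis (not along the pixel's ray), 0 where there is no reading.
- robot.get_calibration(name): a dict with "fx", "fy", "cx", "cy" (pixels), "R" (3x3) and "t" (3): a world point X has camera coordinates R X + t. Camera axes: x right, y down, z forward; pixel columns grow to the right and rows downward; lengths in m; the calibration is good to about 2 mm. A picture is of the moment at which its call begins: read the wrist's pose just before it. get_calibration takes no time and is no camera call; for the wrist camera it gives the pose at the moment of the call.
- robot.close_job(): hands the job in, once; it reports no verdict.
The state is a dict: "time_s": time; "joints": joint angles; "joint_vel": joint speeds; "tau": joint torques, N m; "ee_pos": TCP position; "ee_rot": TCP orientation; "force": force on the tool from outside, world axes, zero at the start; "moment": the same for the moment, N m; "grip_width": finger opening in m.
Only numpy, scipy, OpenCV 4.12 (cv2) and the standard library are available. Lean on these libraries where they do the work, as an engineer would, in place of code of your own. Each camera call takes 0.05 s, during which the arm holds its last target.

### The job

Load both square turning blanks into the spring-fed magazine, one on top of the other: press each down against the sprung follower, work it in under the two feed lips and push it home by feel, without ramming it, until the sprung bumper is pressed flush against the rear stop, so that the lips hold the stack down when you let go. Either blank may go first; leave the half-turned spindle, the mallet and the jar where they are.

Things in the scene. Friction and masses are not known exactly. Their poses are not given: they have to be found in the camera images.
- magazine: Fixed steel magazine on a grey base 22 mm high, 84 wide, x = -30 to 170 mm. Origin: on the bench, mid-channel, at the rear end; +x runs level from the rear out of the open end, +y across, +z up. Two cheeks, 32 mm apart inside, 48 outside, x = -24 to 52, up to 121 mm high. The rear stop stands between them. Beyond x = 63 mm the channel has no sides or roof, only the follower.
- bumper (a joint): Sprung bumper plate on the rear stop's face, as wide as the channel. Value: m pressed in; 0 = standing 8 mm out (pushes back under 2 N), 0.008 = flush: the blank is home, nothing gives further. The stop is clamped for length: its flush face is somewhere at x = 0 to 15 mm of the magazine, different each time, not told: feel for it. Either blank presses the bumper; friction keeps it pressed.
- mouth (a point): Middle of the mouth of the roofed part: x = 63 mm of the magazine, 115 mm above the bench; axes as the magazine's. Two feed lips, 6 mm thick, flat underside 115 mm above the bench, reach from the rear to 11 mm short of this point, with an 18 mm slot between. The last 11 mm flare: cheeks to 36 mm inside, 46 outside; lips turn up, underside to about 118 mm, top 124.
- home (a point): Centre of the upper (or a lone) blank when home, if the stop is at its rearmost: x = 65 mm of the magazine, mid-channel (2 mm play each side), 101 mm above the bench, top against the lips. Really home is 0 to 15 mm farther along +x. The lower blank is 28 mm below the upper. A blank slides with 4 to 14 N: push with under 25 N; over 70 N on the magazine is ramming. Axes as the magazine's.
- follower (a joint): Sprung follower: level aluminium plate 20 mm wide, 6 thick, x = 3 to 149 mm of the magazine, moves only up and down. Value: m pressed down; 0 = top, upper face 115 mm above the bench, level with the lips' underside; 0.070 = bottom stop. The spring pushes up about 3.6 N at the top, 7.8 N at the bottom. About 0 when empty, 0.028 with one blank loaded, 0.056 with two.
- blank_a: Dark wooden turning blank, a plain square bar 130 x 28 x 28 mm, lying on the bench, 65 to 125 g. Origin at its centre, x along its length, z up.
- blank_b: The second blank, identical to the first. Origin at its centre, x along its length, z up.
- spindle: Bystander: half-turned spindle of the same dark wood, 150 mm long, with 36 mm square ends and a round waisted middle. Origin at its centre, x along its length. It may lie where a blank might.
- mallet: Bystander: wooden mallet lying on the bench beyond the magazine, head 75 x 110 x 56 mm, handle 28 mm thick. Origin on the bench 90 mm from the middle of its head, under the handle; the head is towards its +y, overall y = -164 to 145 mm.
- jar: Bystander: closed amber jar, 68 mm wide and 100 mm high, on the left of the bench. Origin under its centre, z up.
There are look-alikes about, which are no part of the job. Leave any yellow look-alike of the blank_a alone. There is more than one size of the magazine; the one meant has the size given above.

How it is judged (in metres and radians):
On the way:
1. one blank has been pushed home under the lips (((x of blank_a in the frame of magazine between 0.061 and 0.084 m and y of blank_a in the frame of magazine between -0.005 and 0.005 m and z of blank_a in the frame of magazine between 0.096 and 0.105 m and angle between the x axis of blank_a and the x axis of magazine, either way round below 0.09 rad and linear speed of blank_a below 0.02 m/s and value of joint bumper above 0.0055 m) or (x of blank_b in the frame of magazine between 0.061 and 0.084 m and y of blank_b in the frame of magazine between -0.005 and 0.005 m and z of blank_b in the frame of magazine between 0.096 and 0.105 m and angle between the x axis of blank_b and the x axis of magazine, either way round below 0.09 rad and linear speed of blank_b below 0.02 m/s and value of joint bumper above 0.0055 m))), for 0.2 s.
At the end, for the whole second after the job is handed in: Both blanks lie in the magazine at rest, held down by the lips, bumper pressed in over 5.5 mm of 8, centres within 4 mm of one above the other in plan, within 5 mm of the channel's middle and of heights 101 and 73 mm (4 mm upward), within 0.09 rad of the channel. Either on top (((x of blank_a in the frame of magazine between 0.061 and 0.084 m and y of blank_a in the frame of magazine between -0.005 and 0.005 m and z of blank_a in the frame of magazine between 0.096 and 0.105 m and angle between the x axis of each of blank_a, blank_b and the x axis of magazine, either way round below 0.09 rad and linear speed of each of blank_a, blank_b below 0.02 m/s and x of blank_b in the frame of magazine between 0.061 and 0.084 m and y of blank_b in the frame of magazine between -0.005 and 0.005 m and z of blank_b in the frame of magazine between 0.068 and 0.077 m and value of joint bumper above 0.0055 m and horizontal distance between blank_a and blank_b below 0.004 m) or (x of blank_b in the frame of magazine between 0.061 and 0.084 m and y of blank_b in the frame of magazine between -0.005 and 0.005 m and z of blank_b in the frame of magazine between 0.096 and 0.105 m and angle between the x axis of each of blank_b, blank_a and the x axis of magazine, either way round below 0.09 rad and linear speed of each of blank_b, blank_a below 0.02 m/s and x of blank_a in the frame of magazine between 0.061 and 0.084 m and y of blank_a in the frame of magazine between -0.005 and 0.005 m and z of blank_a in the frame of magazine between 0.068 and 0.077 m and value of joint bumper above 0.0055 m and horizontal distance between blank_a and blank_b below 0.004 m))); the robot touches nothing.
It fails at once if the spindle is shifted by more than 25 mm (distance of spindle from where it was at the start of the episode above 0.025 m).
It fails at once if the mallet is shifted by more than 25 mm (distance of mallet from where it was at the start of the episode above 0.025 m).
It fails at once if the jar is shifted by more than 25 mm (distance of jar from where it was at the start of the episode above 0.025 m).
It fails at once if a blank is rammed against the magazine with more than 70 N (contact force between any of blank_a, blank_b and magazine above 70 N).
It also fails if it takes over 72 s, if anything falls off the work surface, if the arm or the gripper's body presses on something with over 40 N, if the wrist force passes 120 N, or if a joint passes its speed limit or range.

## Working session

There is one attempt and no reset: what is moved stays moved. The work goes in short steps, Python scripts to look and compute and a tool call to move; the robot and the scene stay as the last step left them, time stands still between calls to the robot, and variables do not carry over. Pictures are saved under pics/ and viewed, and the job is handed in when it is done.

Besides the shell and the picture viewer there is one more tool, called after ">>>" as a command line: name --pt "numbers of a row" for each row, then --argument value for the rest. carry_out: Moves the arm, as the interface text tells. Its arguments: {"type":"object","properties":{"commands":{"type":"array"},"hand":{"type":"number"},"force":{"type":"number"}},"required":["commands"]}

```bash
mkdir -p pics; ls; python3 - <<'E'
from station import robot
import cv2,numpy as np
s=robot.observe();print({k:np.round(v,3).tolist() for k,v in s.items()}, robot.nose_length)
for n in ["scene","top","wrist"]:
    c=robot.get_calibration(n);p,d=robot.camera(n);np.savez(f"pics/{n}0.npz",p=p,d=d,**c);cv2.imwrite(f"pics/{n}0.png",p)
    print(n,{k:np.round(v,3).tolist() for k,v in c.items()})
E
```

```text
pics
{'time_s': 0.0, 'joints': [61.391, 24.452, 4.234, 92.052, -1.955, 63.647, -3.845], 'joint_vel': [-0.065, 0.096, 0.062, 0.038, 0.063, 0.02, -0.037], 'tau': [-0.002, -94.983, 3.759, -46.352, 0.019, 0.01, 0.0], 'ee_pos': [0.231, -0.634, 0.245], 'ee_rot': [[0.343, -0.001, 0.939], [-0.939, 0.001, 0.343], [-0.001, -1.0, -0.0]], 'force': [0.075, 0.044, 0.036], 'moment': [-0.016, 0.037, -0.025], 'grip_width': 0.085} 0.014
scene {'fx': 362.616, 'fy': 362.616, 'cx': 262.619, 'cy': 194.249, 'R': [[-0.807, 0.59, -0.007], [0.428, 0.577, -0.695], [-0.406, -0.564, -0.719]], 't': [0.41, -0.142, 1.627]}
top {'fx': 370.491, 'fy': 370.491, 'cx': 255.345, 'cy': 193.481, 'R': [[-0.022, -1.0, -0.022], [-0.996, 0.024, -0.088], [0.088, 0.02, -0.996]], 't': [0.004, 0.528, 1.19]}
wrist {'fx': 325.187, 'fy': 325.187, 'cx': 251.942, 'cy': 186.107, 'R': [[0.342, -0.94, -0.001], [-0.897, -0.327, 0.296], [-0.278, -0.1, -0.955]], 't': [-0.675, -0.038, 0.38]}
```

View pics/scene0.png

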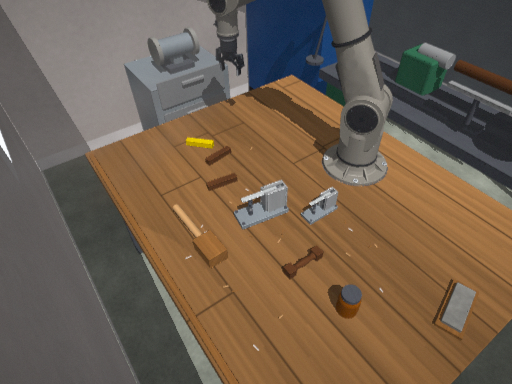

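View pics/top0.png

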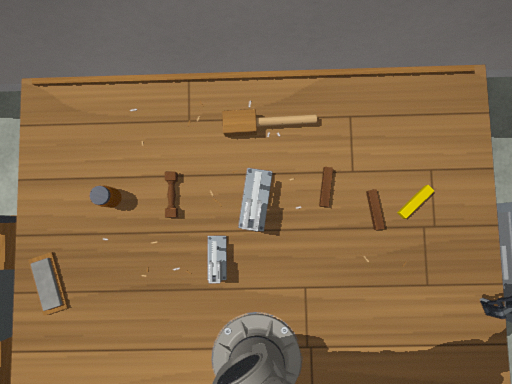

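View pics/wrist0.png

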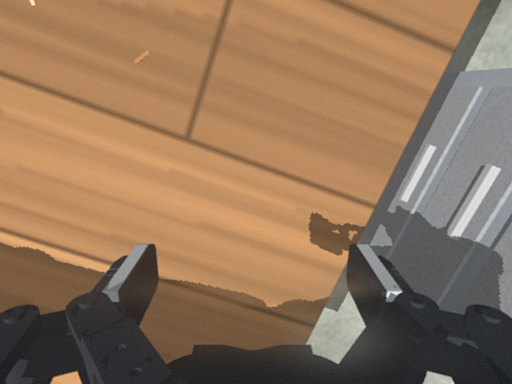

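```bash
cat > h.py <<'E'
import numpy as np,cv2
def ray(c,uv,z):
    uv=np.atleast_2d(np.array(uv,float));R=c['R'];t=c['t']
    d=np.c_[(uv[:,0]-c['cx'])/c['fx'],(uv[:,1]-c['cy'])/c['fy'],np.ones(len(uv))]@R
    o=-R.T@t
    return o+d*((z-o[2])/d[:,2])[:,None]
def cloud(c,d):
    v,u=np.mgrid[:d.shape[0],:d.shape[1]]
    P=np.stack([(u-c['cx'])/c['fx']*d,(v-c['cy'])/c['fy']*d,d],-1)
    return (P-c['t'])@c['R']
def proj(c,X):
    q=np.atleast_2d(X)@c['R'].T+c['t'];return np.c_[q[:,0]/q[:,2]*c['fx']+c['cx'],q[:,1]/q[:,2]*c['fy']+c['cy']]
E
python3 - <<'E'
from h import *
c=np.load('pics/top0.npz');p=c['p'];d=c['d']
W=cloud(c,d)
hsv=cv2.cvtColor(p,cv2.COLOR_BGR2HSV)
for (u,v) in [(327,187),(376,210),(172,195),(170,205),(417,202),(100,197)]: print(u,v,p[v,u],hsv[v,u],np.round(W[v,u],3))
# blanks by height
for nm,(u0,u1,v0,v1) in dict(A=(310,345,160,215),B=(358,394,180,240)).items():
    S=W[v0:v1,u0:u1];m=(S[...,2]>0.018)&(S[...,2]<0.04)
    n,l,st,ce=cv2.connectedComponentsWithStats(m.astype(np.uint8))
    i=1+np.argmax(st[1:,4]);pts=S[l==i]
    r=cv2.minAreaRect(pts[:,:2].astype(np.float32)*1000)
    print(nm,len(pts),np.round(np.median(pts[:,2]),4),np.round(pts[:,:2].mean(0),4),r)
    vv,uu=np.nonzero(l==i)
    P=ray(c,np.c_[uu+u0,vv+v0],0.028);print(cv2.minAreaRect((P[:,:2]*1000).astype(np.float32)))
cv2.imwrite('pics/topz.png',cv2.resize(p[150:250,190:400],None,fx=3.8,fy=3.8,interpolation=cv2.INTER_CUBIC))
c=np.load('pics/scene0.npz');cv2.imwrite('pics/scz.png',cv2.resize(c['p'][130:240,190:350],None,fx=5,fy=5,interpolation=cv2.INTER_CUBIC))
# magazine heights
c=np.load('pics/top0.npz')
S=W[160:240,230:282];
for lo,hi in [(.015,.03),(.1,.112),(.112,.118),(.118,.123),(.123,.14)]:
    m=(S[...,2]>lo)&(S[...,2]<hi);pp=S[m]
    print(lo,hi,m.sum(),cv2.minAreaRect((pp[:,:2]*1000).astype(np.float32)) if m.sum()>3 else '')
E
```

```text
327 187 [ 43  71 110] [ 13 155 110] [ 0.543 -0.242  0.026]
376 210 [ 44  71 111] [ 12 154 111] [ 0.464 -0.396  0.029]
172 195 [29 57 87] [ 14 170  87] [0.528 0.265 0.03 ]
170 205 [ 46  76 115] [ 13 153 115] [0.496 0.272 0.027]
417 202 [  0 197 218] [ 27 255 218] [ 0.487 -0.528  0.028]
100 197 [118 109 109] [120  19 118] [0.521 0.471 0.1  ]
A 357 0.0277 [ 0.545  -0.2385] ((545.0079345703125, -239.0030975341797), (29.329801559448242, 129.40252685546875), 81.85416412353516)
((545.13134765625, -237.95677185058594), (29.637104034423828, 130.04568481445312), 81.46566009521484)
B 382 0.0278 [ 0.4671 -0.3949] ((467.4907531738281, -395.8454284667969), (129.3411407470703, 30.406553268432617), 9.094891548156738)
((467.265380859375, -393.93719482421875), (129.2632598876953, 31.850845336914062), 8.866250038146973)
0.015 0.03 901 ((510.3447570800781, -6.545677185058594), (83.85929870605469, 198.8573760986328), 80.4600601196289)
0.1 0.112 32 ((511.44439697265625, -7.04438591003418), (19.675779342651367, 150.5992431640625), 80.87647247314453)
0.112 0.118 287 ((499.41497802734375, -5.674224853515625), (47.32133483886719, 178.45640563964844), 79.94039916992188)
0.118 0.123 262 ((494.773681640625, -4.262081146240234), (47.91004180908203, 169.08370971679688), 79.87715148925781)
0.123 0.14 60 ((456.6509704589844, 2.985471725463867), (46.45341873168945, 90.0325698852539), 80.54347229003906)
```

View pics/topz.png

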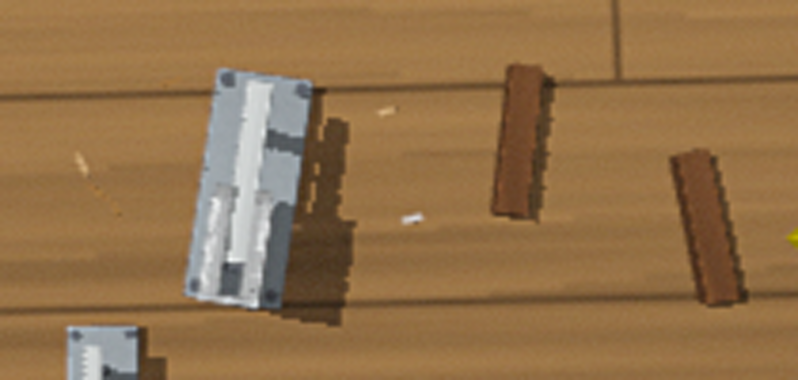

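View pics/scz.png

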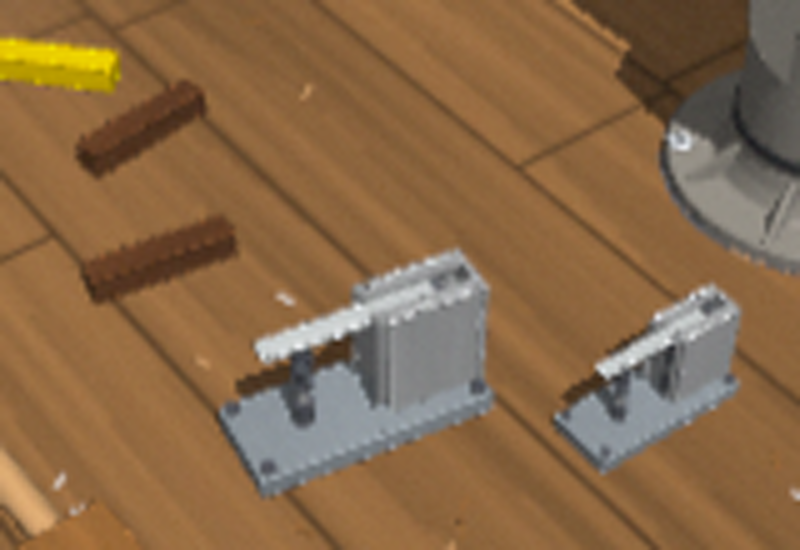

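>>> carry_out --pt "-0.55 0 1 0 0 0" --pt "-0.55 0 1 0 0 0" --pt "-0.55 0 1 0 0 0" --pt "-0.55 0 1 0 0 0" --pt "-0.55 0 1 0 0 0" --hand 100 --force 60

```text
time_s: 0.65
ee_pos: [0.3824, -0.4606, 0.2452]
ee_rot: [[0.343, -0.0, 0.94], [-0.94, 0.0, 0.343], [-0.0, -1.0, -0.0]]
force: [1.0, -0.6, 0.7]
grip_width: 0.0855
```

>>> carry_out --pt "-0.55 0 1 0 0 0" --pt "-0.55 0 1 0 0 0" --pt "-0.55 0 1 0 0 0" --pt "-0.55 0 1 0 0 0" --pt "-0.55 0 1 0 0 0"

```text
time_s: 1.15
ee_pos: [0.5326, -0.2888, 0.2453]
ee_rot: [[0.343, -0.0, 0.94], [-0.94, 0.0, 0.343], [-0.0, -1.0, -0.0]]
force: [0.3, -0.4, -0.2]
grip_width: 0.0853
```

>>> carry_out --pt "0 0 0 0 1 0" --pt "0 0 0 0 1 0" --pt "0 0 0 0 1 0" --pt "0 0 0 0 1 0" --pt "0 0 0 0 0.7 0"

```text
time_s: 1.65
ee_pos: [0.5316, -0.2903, 0.2451]
ee_rot: [[-0.146, -0.0, 0.989], [-0.989, 0.0, -0.146], [-0.0, -1.0, -0.0]]
force: [0.6, 0.5, 0.5]
grip_width: 0.0856
```

```bash
cat > shot.py <<'E'
import sys
from station import robot
from h import *
def shot(n,tag):
    c=robot.get_calibration(n);p,d=robot.camera(n);np.savez(f"pics/{tag}.npz",p=p,d=d,**c);cv2.imwrite(f"pics/{tag}.png",p);return c,p,d
if __name__=='__main__':
    c,p,d=shot(sys.argv[1],sys.argv[2]);print(np.round(robot.observe()['ee_pos'],4),robot.observe()['time_s'])
E
python3 shot.py wrist w1
```

```text
[ 0.5316 -0.2903  0.2451] 1.7
```

View pics/w1.png

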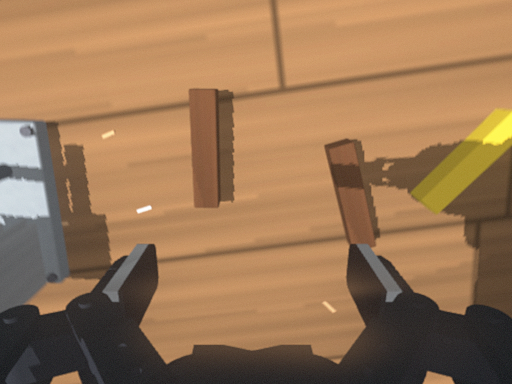

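```bash
cat >> h.py <<'E'
def blank(c,p,d,u0,u1,v0,v1,z=0.028):
    W=cloud(c,d);S=W[v0:v1,u0:u1]
    m=(S[...,2]>z-.006)&(S[...,2]<z+.006)
    n,l,st,ce=cv2.connectedComponentsWithStats(m.astype(np.uint8));i=1+np.argmax(st[1:,4])
    vv,uu=np.nonzero(l==i);P=ray(c,np.c_[uu+u0,vv+v0],z)
    cc,(w,h),a=cv2.minAreaRect((P[:,:2]*1000).astype(np.float32))
    if w<h: a+=90;w,h=h,w
    a=(a+90)%180-90
    print('n',len(vv),'z',np.median(S[l==i][:,2]).round(4),'c',np.round(cc,1),'size',round(w,1),round(h,1),'ang',round(a,2))
    return np.array(cc)/1000,a
E
python3 - <<'E'
from h import *
c=dict(np.load('pics/w1.npz'));
a=blank(c,c['p'],c['d'],180,235,75,220); b=blank(c,c['p'],c['d'],315,395,125,246)
E
```

```text
n 3135 z 0.028 c [ 546.  -240.2] size 128.7 28.4 ang -8.54
n 2673 z 0.028 c [ 469.5 -395.7] size 129.8 28.9 ang 8.81
```

>>> carry_out --pt "-0.65 0.3 0.46 0 0 0" --pt "-0.65 0.3 0.46 0 0 0" --pt "0 1 0 0 0 0" --pt "0 1 0 0 0 0" --pt "0 1 0 0 0 0"

```text
time_s: 2.2
ee_pos: [0.5756, -0.2438, 0.1]
ee_rot: [[-0.14, 0.0, 0.99], [-0.99, -0.0, -0.14], [-0.0, -1.0, 0.0]]
force: [1.4, -0.6, -0.2]
grip_width: 0.0853
```

>>> carry_out --pt "0 1 0 0 0 0" --pt "0 0.7 0 0 0 0" --pt "0 0.4 0 0 0 0"

```text
time_s: 2.5
ee_pos: [0.5743, -0.2436, 0.0147]
ee_rot: [[-0.14, -0.003, 0.99], [-0.99, 0.001, -0.14], [-0.001, -1.0, -0.003]]
force: [0.7, -0.3, -0.0]
grip_width: 0.0849
```

>>> carry_out --pt "0 0 0 0 0 0" --pt "0 0 0 0 0 0" --pt "0 0 0 0 0 0" --pt "0 0 0 0 0 0" --pt "0 0 0 0 0 0" --hand 20 --force 60

```text
time_s: 3.0
ee_pos: [0.5765, -0.2445, 0.019]
ee_rot: [[-0.142, 0.002, 0.99], [-0.99, -0.001, -0.142], [0.0, -1.0, 0.002]]
force: [-1.2, 0.2, 8.1]
grip_width: 0.0267
```

>>> carry_out --pt "0 -0.1 0 0 0 0" --pt "0 -0.9 0 0 0 0" --pt "0 -1 0 0 0 0" --pt "0 -1 0 0 0 0" --pt "0 -1 0 0 0 0"

```text
time_s: 3.5
ee_pos: [0.5753, -0.244, 0.1798]
ee_rot: [[-0.142, 0.001, 0.99], [-0.99, -0.0, -0.142], [0.0, -1.0, 0.001]]
force: [0.1, -0.3, -0.7]
grip_width: 0.0269
```

>>> carry_out --pt "-0.8 -0.5 -0.6 0 0 0" --pt "-0.8 -0.5 -0.6 0 0 0" --pt "-0.8 -0.5 -0.6 0 0 0" --pt "-0.8 -0.5 -0.6 0 0 0" --pt "-0.8 -0.5 -0.6 0 0 0"

```text
time_s: 4.0
ee_pos: [0.4783, -0.0674, 0.2788]
ee_rot: [[-0.142, 0.001, 0.99], [-0.99, -0.0, -0.142], [0.0, -1.0, 0.001]]
force: [1.1, 0.5, 0.2]
grip_width: 0.027
```

>>> carry_out --pt "-0.5 -0.3 -0.35 0 0 0" --pt "-0.5 -0.2 -0.35 0 0 0" --pt "0 0 0 0 0 0" --pt "0 0 0 0 0 0"

```text
time_s: 4.4
ee_pos: [0.4573, -0.0251, 0.298]
ee_rot: [[-0.141, 0.001, 0.99], [-0.99, -0.0, -0.141], [0.0, -1.0, 0.002]]
force: [-0.3, 0.7, -1.6]
grip_width: 0.0268
```

```bash
python3 shot.py wrist w2
```

```text
[ 0.4574 -0.0256  0.2976] 4.45
```

View pics/w2.png

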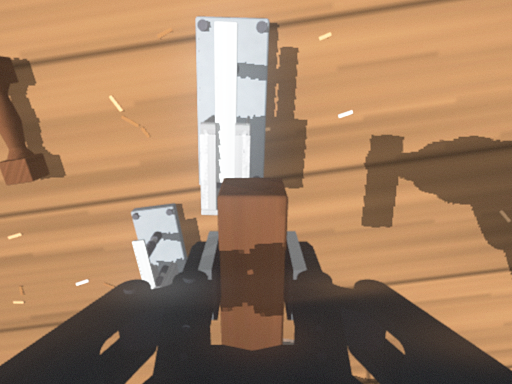

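```bash
cat > meas.py <<'E'
import sys
from h import *
c=dict(np.load(f'pics/{sys.argv[1]}.npz'));u0,u1,v0,v1=map(int,sys.argv[2:6])
W=cloud(c,c['d'])[v0:v1,u0:u1]
z=W[...,2]
h,_=np.histogram(z,bins=np.arange(0,.14,.004));print([(round(.004*i,3),int(k)) for i,k in enumerate(h) if k>20])
def rect(lo,hi):
    m=((z>lo)&(z<hi)).astype(np.uint8);n,l,st,_=cv2.connectedComponentsWithStats(m)
    for i in range(1,n):
        if st[i,4]>60:
            P=W[l==i];cc,(w,hh),a=cv2.minAreaRect((P[:,:2]*1000).astype(np.float32))
            if w<hh:a+=90;w,hh=hh,w
            a=(a+90)%180-90
            print(lo,hi,st[i,4],'z',np.median(P[:,2]).round(4),np.round(cc,1),round(w,1),round(hh,1),'ang',round(a,2),'sd z',P[:,2].std().round(4))
rect(.016,.028);rect(.108,.118);rect(.118,.127)
E
python3 meas.py w2 185 290 8 178
python3 - <<'E'
from h import *
c=dict(np.load('pics/w2.npz'));W=cloud(c,c['d'])[180:350,215:292]
h,e=np.histogram(W[...,2],bins=np.arange(.2,.36,.005));print([(e[i].round(3),int(k)) for i,k in enumerate(h) if k>50])
for v in (60,150,178,100):print(np.round(cloud(c,c['d'])[v,[205,226,240,262]],4).tolist())
E
```

```text
[(0.0, 3648), (0.016, 135), (0.02, 5591), (0.024, 263), (0.112, 2931), (0.116, 463), (0.12, 1561)]
0.016 0.028 5989 z 0.022 [516.2  -7.7] 188.9 84.3 ang -9.64 sd z 0.0012
0.108 0.118 3264 z 0.115 [519.2  -8.5] 140.7 20.0 ang -9.83 sd z 0.0008
0.118 0.127 859 z 0.1211 [480.1  14.8] 53.5 15.2 ang -9.29 sd z 0.0009
0.118 0.127 840 z 0.1211 [475.2 -17.9] 52.1 14.5 ang -9.01 sd z 0.0008
[(np.float64(0.285), 211), (np.float64(0.29), 253), (np.float64(0.295), 276), (np.float64(0.3), 317), (np.float64(0.305), 10105), (np.float64(0.31), 200), (np.float64(0.315), 193), (np.float64(0.32), 345)]
[[0.5685, 0.014, 0.0213], [0.5574, -0.0163, 0.1152], [0.5627, -0.0264, 0.0226], [0.5592, -0.0518, 0.0207]]
[[0.4808, 0.0163, 0.1211], [0.477, -0.0029, 0.1155], [0.4761, -0.0166, 0.1208], [0.4538, -0.0377, 0.0208]]
[[0.4536, 0.0214, 0.1211], [0.4937, -0.0186, 0.2826], [0.4928, -0.025, 0.2824], [0.4908, -0.035, 0.2804]]
[[0.5242, 0.0221, 0.0225], [0.5233, -0.0106, 0.1157], [0.5182, -0.0195, 0.0211], [0.5145, -0.0458, 0.023]]
```

```bash
python3 - <<'E'
from h import *
c=dict(np.load('pics/w2.npz'));W=cloud(c,c['d'])[170:352,210:296];z=W[...,2]
m=((z>.3)&(z<.312)).astype(np.uint8);hsv=cv2.cvtColor(c['p'],cv2.COLOR_BGR2HSV)[170:352,210:296];m&=(hsv[...,1]>100).astype(np.uint8)
n,l,st,_=cv2.connectedComponentsWithStats(m);i=1+np.argmax(st[1:,4]);P=W[l==i]
A=np.c_[P[:,:2],np.ones(len(P))];s=np.linalg.lstsq(A,P[:,2],rcond=None)[0];print('slope',s[:2],'z',np.median(P[:,2]))
cc,(w,h),a=cv2.minAreaRect((P[:,:2]*1000).astype(np.float32));print(cc,w,h,a,st[i])
R=np.array([[-.141,.99],[-.99,-.141]]);  # rows tool x? cols
d=np.array(cc)/1000-[.4574,-.0256];print('tool x',d@[-.141,-.99],'tool z',d@[.99,-.141])
E
```

```text
slope [-0.00116948  0.00444966] z 0.3070503968424755
(454.74798583984375, -25.24954605102539) 28.6570987701416 75.5376205444336 81.72708129882812 [   7   20   71  161 9771]
tool x 2.6984587097159284e-05 tool z -0.00267490802536006
```

>>> carry_out --pt "0 0 0 0 0.25 0" --pt "-0.2 0 0.9 0 0 0" --pt "-0.2 0 0.9 0 0 0" --pt "-0.2 0.4 0.9 0 0 0" --pt "-0.1 0.4 0.9 0 0 0"

```text
time_s: 4.95
ee_pos: [0.6059, -0.0221, 0.2645]
ee_rot: [[-0.17, 0.0, 0.985], [-0.985, 0.0, -0.17], [-0.0, -1.0, 0.0]]
force: [-0.3, 1.4, 0.6]
grip_width: 0.0267
```

>>> carry_out --pt "0 0.9 0 0 0 0" --pt "0 0.9 0 0 0 0" --pt "0 0.8 0 0 0 0" --pt "0 0 0 0 0 0" --pt "0 0 0 0 0 0"

```text
time_s: 5.45
ee_pos: [0.6042, -0.0222, 0.1615]
ee_rot: [[-0.169, -0.001, 0.986], [-0.986, -0.0, -0.169], [0.0, -1.0, -0.001]]
force: [-0.2, 0.2, -0.5]
grip_width: 0.0271
```

```bash
cat > rel.py <<'E'
from station import robot
import numpy as np
s=robot.observe();th=np.radians(-9.6);ex=np.array([np.cos(th),np.sin(th)]);ey=np.array([-ex[1],ex[0]])
p=np.array(s['ee_pos']);R=np.array(s['ee_rot']);o=np.array([.4417,.0048])
d=p[:2]-o;f=np.array(s['force'])
print('mag x %.1f y %.1f z %.1f'%(d@ex*1e3,d@ey*1e3,p[2]*1e3),'head %.2f'%np.degrees(np.arctan2(R[1,2],R[0,2])),'pitch %.2f'%np.degrees(R[2,2]),'F mag x %.1f y %.1f z %.1f'%(f[:2]@ex,f[:2]@ey,f[2]),'M',np.round(s['moment'],2),'w',round(s['grip_width'],4),s['time_s'])
E
python3 rel.py; python3 shot.py scene s3; python3 -c "
from h import *
p=cv2.imread('pics/s3.png');cv2.imwrite('pics/s3z.png',cv2.resize(p[130:240,190:350],None,fx=5,fy=5,interpolation=cv2.INTER_CUBIC))"
```

```text
mag x 164.7 y 0.4 z 161.5 head -9.74 pitch -0.07 F mag x -0.2 y 0.1 z -0.5 M [ 0.01 -0.03  0.04] w 0.0271 5.45
[ 0.6048 -0.0221  0.1626] 5.5
```

View pics/s3z.png

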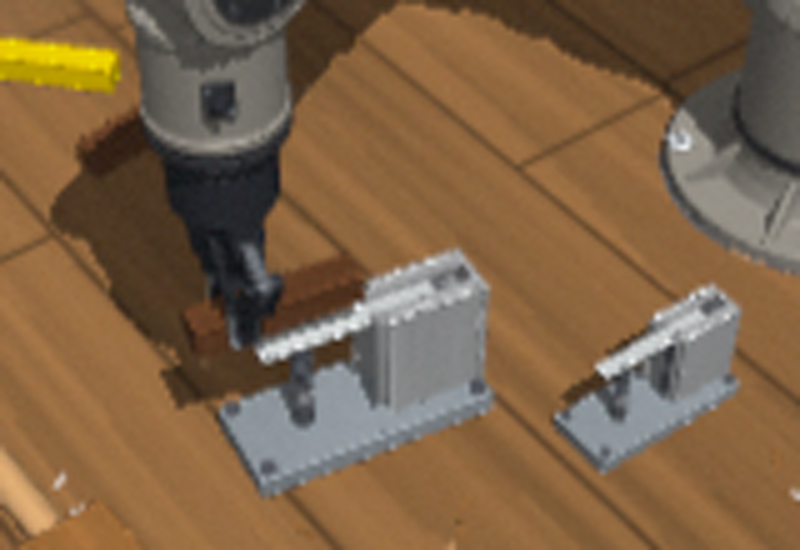

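>>> carry_out --pt "0 0.7 0 0 0 0" --pt "0 0.3 0 0 0 0" --pt "0 0.25 0 0 0 0" --pt "0 0.25 0 0 0 0" --pt "0 0 0 0 0 0"

```text
time_s: 6.0
ee_pos: [0.6042, -0.0217, 0.101]
ee_rot: [[-0.168, -0.0, 0.986], [-0.986, 0.0, -0.168], [0.0, -1.0, -0.0]]
force: [0.9, -1.0, 3.7]
grip_width: 0.0266
```

```bash
python3 rel.py; python3 shot.py scene s4; python3 -c "
from h import *
p=cv2.imread('pics/s4.png');cv2.imwrite('pics/s4z.png',cv2.resize(p[130:240,190:350],None,fx=5,fy=5,interpolation=cv2.INTER_CUBIC))"
```

```text
mag x 164.6 y 1.0 z 101.0 head -9.66 pitch -0.01 F mag x 1.0 y -0.9 z 3.7 M [-0.26 -0.01  0.03] w 0.0266 6.0
[ 0.6042 -0.0217  0.1015] 6.05
```

View pics/s4z.png

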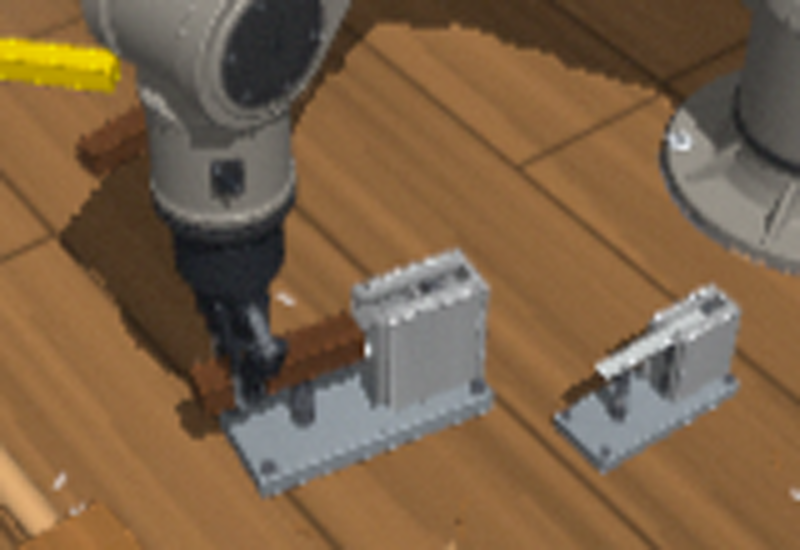

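>>> carry_out --pt "0.02 -0.02 -0.15 0 0 0" --pt "0 0 -0.2 0 0 0" --pt "0 0 -0.2 0 0 0" --pt "0 0 0 0 0 0"

```text
time_s: 6.45
ee_pos: [0.5807, -0.0185, 0.1024]
ee_rot: [[-0.167, -0.001, 0.986], [-0.986, 0.0, -0.167], [0.0, -1.0, -0.001]]
force: [-3.4, 0.8, 4.1]
grip_width: 0.0275
```

```bash
python3 rel.py; python3 shot.py wrist w5
```

```text
mag x 140.9 y 0.2 z 102.4 head -9.64 pitch -0.06 F mag x -3.5 y 0.2 z 4.1 M [0.12 0.57 0.  ] w 0.0275 6.45
[ 0.581  -0.0185  0.1022] 6.5
```

View pics/w5.png

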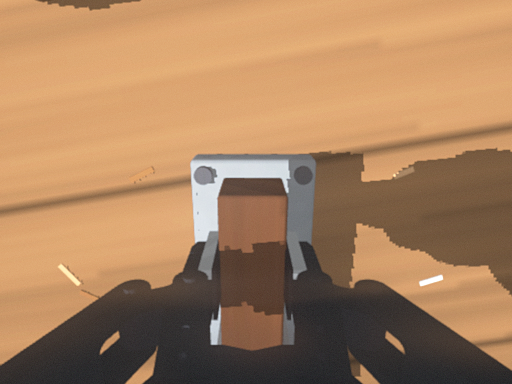

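>>> carry_out --pt "0 0 -0.13 0 0 0" --pt "0 0 -0.13 0 0 0" --pt "0 0 -0.13 0 0 0" --pt "0 0 0 0 0 0"

```text
time_s: 6.9
ee_pos: [0.5659, -0.016, 0.102]
ee_rot: [[-0.168, -0.001, 0.986], [-0.986, 0.0, -0.168], [0.0, -1.0, -0.001]]
force: [-2.0, 0.8, 4.3]
grip_width: 0.0267
```

```bash
python3 rel.py
```

```text
mag x 125.9 y 0.2 z 102.0 head -9.65 pitch -0.05 F mag x -2.1 y 0.5 z 4.3 M [ 0.2   0.46 -0.01] w 0.0267 6.9
```

>>> carry_out --pt "0 0 -0.05 0 0 0" --pt "0 0 -0.05 0 0 0" --pt "0 0 0 0 0 0"

```text
time_s: 7.2
ee_pos: [0.5628, -0.0154, 0.1022]
ee_rot: [[-0.168, 0.0, 0.986], [-0.986, 0.0, -0.168], [-0.0, -1.0, 0.0]]
force: [1.6, -0.2, 3.9]
grip_width: 0.0268
```

```bash
python3 rel.py
```

```text
mag x 122.8 y 0.3 z 102.2 head -9.66 pitch 0.00 F mag x 1.7 y 0.0 z 3.9 M [ 0.01 -0.27 -0.02] w 0.0268 7.2
```

>>> carry_out --pt "0 0 -0.05 0 0 0" --pt "0 0 -0.05 0 0 0" --pt "0 0 0 0 0 0"

```text
time_s: 7.5
ee_pos: [0.5586, -0.0148, 0.1021]
ee_rot: [[-0.168, -0.0, 0.986], [-0.986, 0.0, -0.168], [0.0, -1.0, -0.0]]
force: [1.4, 0.3, 3.5]
grip_width: 0.0269
```

```bash
python3 rel.py
```

```text
mag x 118.6 y 0.2 z 102.1 head -9.66 pitch -0.02 F mag x 1.3 y 0.5 z 3.5 M [ 0.02 -0.23  0.01] w 0.0269 7.5
```

>>> carry_out --pt "0 0 -0.05 0 0 0" --pt "0 0 -0.05 0 0 0" --pt "0 0 0 0 0 0"

```text
time_s: 7.8
ee_pos: [0.5547, -0.0141, 0.1021]
ee_rot: [[-0.168, -0.0, 0.986], [-0.986, 0.0, -0.168], [0.0, -1.0, -0.0]]
force: [0.8, -0.2, 5.2]
grip_width: 0.0271
```

```bash
python3 rel.py
```

```text
mag x 114.5 y 0.2 z 102.1 head -9.66 pitch -0.02 F mag x 0.8 y -0.0 z 5.2 M [-0.03 -0.26  0.01] w 0.0271 7.8
```

>>> carry_out --pt "0 0 -0.05 0 0 0" --pt "0 0 0 0 0 0"

```text
time_s: 8.0
ee_pos: [0.5529, -0.0138, 0.1022]
ee_rot: [[-0.168, -0.0, 0.986], [-0.986, 0.0, -0.168], [-0.0, -1.0, -0.0]]
force: [0.9, -0.0, 4.0]
grip_width: 0.0271
```

```bash
python3 rel.py
```

```text
mag x 112.7 y 0.2 z 102.2 head -9.66 pitch -0.00 F mag x 0.9 y 0.1 z 4.0 M [-0.03 -0.4  -0.  ] w 0.0271 8.0
```

>>> carry_out --pt "0 0 -0.05 0 0 0" --pt "0 0 -0.05 0 0 0" --pt "0 0 0 0 0 0"

```text
time_s: 8.3
ee_pos: [0.5488, -0.0131, 0.1021]
ee_rot: [[-0.168, -0.0, 0.986], [-0.986, 0.0, -0.168], [-0.0, -1.0, -0.0]]
force: [2.4, -0.2, 4.8]
grip_width: 0.0266
```

```bash
python3 rel.py
```

```text
mag x 108.6 y 0.2 z 102.1 head -9.66 pitch -0.01 F mag x 2.3 y 0.2 z 4.8 M [-0.02 -0.48 -0.04] w 0.0266 8.3
```

>>> carry_out --pt "0 0 -0.03 0 0 0" --pt "0 0 -0.03 0 0 0" --pt "0 0 0 0 0 0"

```text
time_s: 8.6
ee_pos: [0.5466, -0.0127, 0.1022]
ee_rot: [[-0.168, 0.0, 0.986], [-0.986, 0.0, -0.168], [-0.0, -1.0, -0.0]]
force: [3.2, -0.6, 3.2]
grip_width: 0.0268
```

```bash
python3 rel.py
```

```text
mag x 106.4 y 0.2 z 102.2 head -9.66 pitch -0.00 F mag x 3.2 y -0.1 z 3.2 M [-0.08 -0.65  0.05] w 0.0268 8.6
```

>>> carry_out --pt "0 0 -0.03 0 0 0" --pt "0 0 -0.03 0 0 0" --pt "0 0 0 0 0 0"

```text
time_s: 8.9
ee_pos: [0.5453, -0.0124, 0.1024]
ee_rot: [[-0.168, 0.002, 0.986], [-0.986, 0.0, -0.168], [-0.0, -1.0, 0.002]]
force: [9.5, -1.6, -0.0]
grip_width: 0.0269
```

```bash
python3 rel.py
```

```text
mag x 105.0 y 0.3 z 102.4 head -9.66 pitch 0.12 F mag x 9.6 y 0.0 z -0.0 M [-0.31 -2.11  0.  ] w 0.0269 8.9
```

>>> carry_out --pt "0 0 -0.02 0 0 0" --pt "0 0 0 0 0 0" --pt "0 0 0 0 0 0"

```text
time_s: 9.2
ee_pos: [0.5451, -0.0124, 0.1026]
ee_rot: [[-0.168, 0.003, 0.986], [-0.986, 0.0, -0.168], [-0.001, -1.0, 0.003]]
force: [11.5, -2.4, -0.1]
grip_width: 0.0268
```

```bash
python3 rel.py;python3 shot.py top t6; python3 shot.py scene s6; python3 -c "
from h import *
p=cv2.imread('pics/s6.png');cv2.imwrite('pics/s6z.png',cv2.resize(p[130:240,190:350],None,fx=5,fy=5,interpolation=cv2.INTER_CUBIC))"
```

```text
mag x 104.9 y 0.3 z 102.6 head -9.67 pitch 0.18 F mag x 11.8 y -0.4 z -0.1 M [-0.5  -2.73  0.19] w 0.0268 9.2
[ 0.5451 -0.0123  0.1026] 9.25
[ 0.5452 -0.0124  0.1026] 9.3
```

View pics/s6z.png

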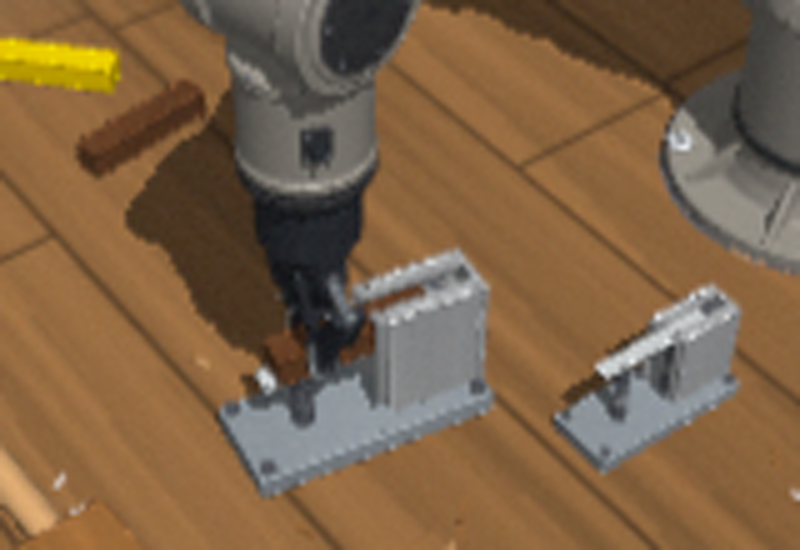

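>>> carry_out --pt "0 -0.05 0 0 0 0" --pt "0 -0.04 0 0 0 0" --pt "0 0 0 0 0 0"

```text
time_s: 9.6
ee_pos: [0.5451, -0.0124, 0.1062]
ee_rot: [[-0.168, 0.003, 0.986], [-0.986, 0.0, -0.168], [-0.001, -1.0, 0.003]]
force: [12.7, -1.9, -0.7]
grip_width: 0.0273
```

```bash
python3 rel.py
```

```text
mag x 104.9 y 0.3 z 106.2 head -9.66 pitch 0.18 F mag x 12.8 y 0.3 z -0.7 M [-0.5  -2.84  0.12] w 0.0273 9.6
```

>>> carry_out --pt "0 -0.02 0 0 0 0" --pt "0 0 0 0 0 0"

```text
time_s: 9.8
ee_pos: [0.5451, -0.0124, 0.1065]
ee_rot: [[-0.168, 0.003, 0.986], [-0.986, 0.0, -0.168], [-0.001, -1.0, 0.003]]
force: [16.4, -3.1, -10.3]
grip_width: 0.0266
```

```bash
python3 rel.py
```

```text
mag x 104.8 y 0.3 z 106.5 head -9.67 pitch 0.18 F mag x 16.7 y -0.4 z -10.3 M [-0.55 -3.6   0.07] w 0.0266 9.8
```

>>> carry_out --pt "0 0 0 0 0 0" --pt "0 0 0 0 0 0" --pt "0 0 0 0 0 0" --pt "0 0 0 0 0 0" --hand 100

```text
time_s: 10.2
ee_pos: [0.5431, -0.0122, 0.1063]
ee_rot: [[-0.168, -0.001, 0.986], [-0.986, 0.0, -0.168], [0.0, -1.0, -0.001]]
force: [-0.3, 0.2, -0.4]
grip_width: 0.0832
```

>>> carry_out --pt "0 -0.8 0 0 0 0" --pt "0 -1 0 0 0 0" --pt "0 -1 0 0 0 0" --pt "0 -1 0 0 0 0" --pt "0 0 0 0 0 0"

```text
time_s: 10.7
ee_pos: [0.5456, -0.012, 0.2638]
ee_rot: [[-0.168, 0.007, 0.986], [-0.986, 0.0, -0.168], [-0.002, -1.0, 0.007]]
force: [1.2, -0.2, -0.6]
grip_width: 0.0852
```

```bash
python3 rel.py;python3 shot.py wrist w7;python3 shot.py top t7; python3 shot.py scene s7; python3 -c "
from h import *
p=cv2.imread('pics/s7.png');a=cv2.resize(p[150:230,220:320],None,fx=5,fy=5,interpolation=cv2.INTER_CUBIC)
p=cv2.imread('pics/t7.png');b=cv2.resize(p[160:240,225:285],None,fx=5,fy=5,interpolation=cv2.INTER_CUBIC)
cv2.imwrite('pics/s7z.png',np.hstack([a,b]))"
```

```text
mag x 105.2 y 0.8 z 263.8 head -9.67 pitch 0.41 F mag x 1.2 y -0.0 z -0.6 M [ 0.   -0.04  0.  ] w 0.0852 10.7
[ 0.5446 -0.0121  0.2611] 10.75
[ 0.5437 -0.0122  0.2593] 10.8
[ 0.5432 -0.0122  0.2582] 10.85
```

View pics/s7z.png

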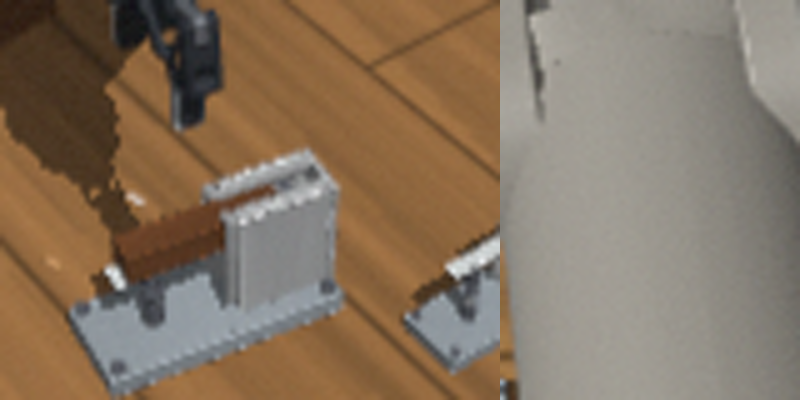

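View pics/w7.png

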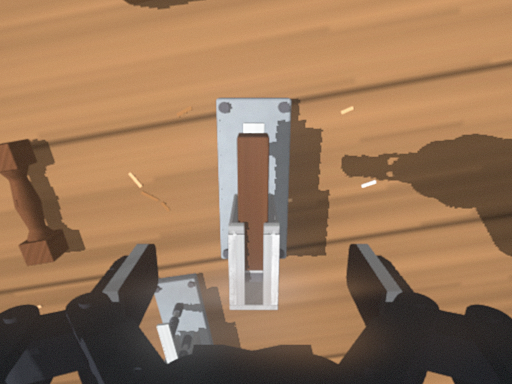

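```bash
python3 - <<'E'
from h import *
c=dict(np.load('pics/w7.npz'));p=c['p'];W=cloud(c,c['d'])
th=np.radians(-9.6);ex=np.array([np.cos(th),np.sin(th)]);ey=np.array([-ex[1],ex[0]]);o=np.array([.4417,.0048])
hsv=cv2.cvtColor(p,cv2.COLOR_BGR2HSV)
m=(W[...,2]>.108)&(W[...,2]<.119)&(hsv[...,1]>100);m[:, :230]=0;m[:,275:]=0
P=W[m];d=P[:,:2]-o;X=d@ex*1e3;Y=d@ey*1e3;print('z',np.median(P[:,2]),'x',X.min(),X.max(),'y',Y.min(),Y.max(),cv2.minAreaRect((P[:,:2]*1000).astype(np.float32)))
for v in range(262,310,3):
  q=W[v,254];dd=q[:2]-o;print(v,(dd@ex*1e3).round(1),(q[2]*1e3).round(1),p[v,254])
cv2.imwrite('pics/w7z.png',cv2.resize(p[190:320,210:300],None,fx=4.5,fy=4.5,interpolation=cv2.INTER_CUBIC))
E
```

```text
z 0.11504203063518917 x 13.267138156733916 140.37566510679986 y -13.23612521836319 13.606155895969078 ((517.3804931640625, -7.928632736206055), (26.802627563476562, 127.00228881835938), 79.77877807617188)
262 20.4 115.5 [ 77  95 131]
265 16.8 114.9 [ 75  93 127]
268 13.5 114.9 [ 78  97 131]
271 8.5 112.1 [222 220 219]
274 5.4 112.4 [131 126 132]
277 2.1 112.6 [134 132 134]
280 -2.5 110.7 [139 139 143]
283 -24.1 83.1 [127 130 138]
286 -24.5 88.1 [128 131 138]
289 -23.6 94.9 [128 133 140]
292 -24.8 98.4 [127 131 139]
295 -23.3 105.7 [126 130 138]
298 -23.9 109.9 [126 130 138]
301 -23.9 114.7 [124 129 138]
304 -24.0 119.3 [136 140 146]
307 -25.9 121.4 [206 204 207]
```

View pics/w7z.png

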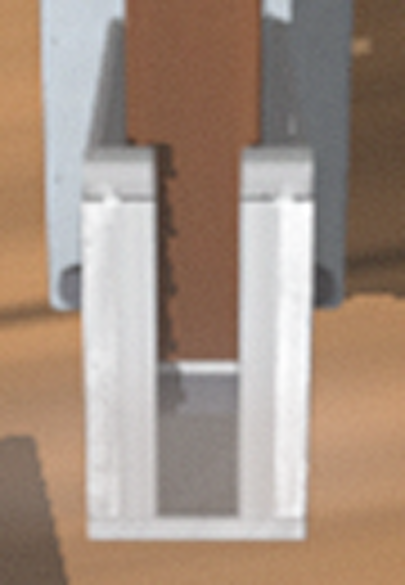

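>>> carry_out --pt "1 0 0.1 0 0 0" --pt "1 0 0.1 0 0 0" --pt "1 0 0.1 0 0 0" --pt "1 0 0.1 0 0 0" --pt "1 0 0.11 0 0 0"

```text
time_s: 11.35
ee_pos: [0.5291, -0.2141, 0.257]
ee_rot: [[-0.168, -0.002, 0.986], [-0.986, 0.001, -0.168], [-0.0, -1.0, -0.002]]
force: [1.2, -0.6, 0.0]
grip_width: 0.0854
```

>>> carry_out --pt "1 0 0 0 0 0" --pt "1 0 0 0 0 0" --pt "1 0 0 0 0 0" --pt "1 0 0 0 0 0" --pt "0.5 0 0 0 0 0"

```text
time_s: 11.85
ee_pos: [0.4978, -0.3935, 0.2566]
ee_rot: [[-0.171, -0.003, 0.985], [-0.985, 0.0, -0.171], [0.0, -1.0, -0.003]]
force: [0.4, 0.3, -0.2]
grip_width: 0.0855
```

>>> carry_out --pt "0 0 0 0 -1 0" --pt "0 0 0 0 -1 0" --pt "0 0 0 0 -1 0" --pt "0 0 0 0 -0.08 0" --pt "0 0 0 0 0 0"

```text
time_s: 12.35
ee_pos: [0.4995, -0.3901, 0.2574]
ee_rot: [[0.151, -0.001, 0.989], [-0.989, 0.001, 0.151], [-0.001, -1.0, -0.001]]
force: [-0.5, -0.1, 0.5]
grip_width: 0.0856
```

```bash
python3 rel.py;python3 shot.py wrist w8
```

```text
mag x 122.8 y -379.7 z 257.4 head 8.66 pitch -0.07 F mag x -0.5 y -0.1 z 0.5 M [-0.01 -0.01  0.01] w 0.0856 12.35
[ 0.4997 -0.3901  0.2577] 12.4
```

View pics/w8.png

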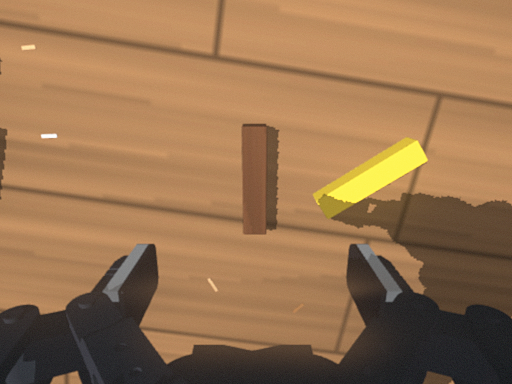

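```bash
python3 - <<'E'
from h import *
c=dict(np.load('pics/w8.npz'))
b,a=blank(c,c['p'],c['d'],230,290,110,245)
e=np.array([np.cos(np.radians(a)),np.sin(np.radians(a))]);g=b+.03*e-[.4996,-.3901];print(g,'tool x',g@[.151,-.989],'z',g@[.989,.151])
E
```

```text
n 2632 z 0.028 c [ 468.7 -396.8] size 129.3 27.9 ang 8.9
[-0.00124015 -0.00203422] tool x 0.0018245838575726085 z -0.0015336756604619791
```

>>> carry_out --pt "0.045 0.9 -0.04 0 0 0" --pt "0 1 0 0 0 0" --pt "0 1 0 0 0 0" --pt "0 1 0 0 0 0" --pt "0 1 0 0 0 0"

```text
time_s: 12.9
ee_pos: [0.4985, -0.3921, 0.0609]
ee_rot: [[0.151, -0.0, 0.989], [-0.989, -0.0, 0.151], [0.0, -1.0, -0.0]]
force: [0.2, -1.2, -0.5]
grip_width: 0.0857
```

>>> carry_out --pt "0 0.7 0 0 0 0" --pt "0 0.3 0 0 0 0" --pt "0 0 0 0 0 0"

```text
time_s: 13.2
ee_pos: [0.4979, -0.3916, 0.0211]
ee_rot: [[0.152, -0.002, 0.988], [-0.988, 0.001, 0.152], [-0.002, -1.0, -0.002]]
force: [-0.5, -0.5, 0.4]
grip_width: 0.0856
```

>>> carry_out --pt "0 0 0 0 0 0" --pt "0 0 0 0 0 0" --pt "0 0 0 0 0 0" --pt "0 0 0 0 0 0" --pt "0 0 0 0 0 0" --hand 20

```text
time_s: 13.7
ee_pos: [0.4991, -0.3926, 0.0237]
ee_rot: [[0.153, 0.001, 0.988], [-0.988, -0.001, 0.153], [0.001, -1.0, 0.001]]
force: [-2.0, 2.1, 10.3]
grip_width: 0.0268
```

>>> carry_out --pt "0 0 0 0 0 0" --pt "0 0 0 0 0 0" --pt "0 0.1 0 0 0 0" --pt "0 0 0 0 0 0" --hand 42

```text
time_s: 14.1
ee_pos: [0.4983, -0.392, 0.0179]
ee_rot: [[0.153, -0.001, 0.988], [-0.988, 0.0, 0.153], [-0.001, -1.0, -0.001]]
force: [-0.2, 0.5, -0.1]
grip_width: 0.0361
```

>>> carry_out --pt "0 0 0 0 0 0" --pt "0 0 0 0 0 0" --pt "0 0 0 0 0 0" --pt "0 0 0 0 0 0" --hand 20

```text
time_s: 14.5
ee_pos: [0.4986, -0.3922, 0.0184]
ee_rot: [[0.153, -0.0, 0.988], [-0.988, 0.0, 0.153], [-0.0, -1.0, -0.0]]
force: [1.1, -0.5, -1.4]
grip_width: 0.0271
```

>>> carry_out --pt "0 -0.6 0 0 0 0" --pt "0 -1 0 0 0 0" --pt "0 -1 0 0 0 0" --pt "0 -1 0 0 0 0" --pt "0 -1 0 0 0 0"

```text
time_s: 15.0
ee_pos: [0.4983, -0.3921, 0.2042]
ee_rot: [[0.153, -0.0, 0.988], [-0.988, 0.0, 0.153], [-0.0, -1.0, -0.0]]
force: [0.9, 0.4, -2.2]
grip_width: 0.0265
```

>>> carry_out --pt "-0.9 0 0.4 0 0 0" --pt "-0.9 0 0.4 0 0 0" --pt "-0.9 0 0.4 0 0 0" --pt "-0.9 0 0.4 0 0 0" --pt "-0.9 0 0.4 0 0 0"

```text
time_s: 15.5
ee_pos: [0.5502, -0.2006, 0.2026]
ee_rot: [[0.153, 0.0, 0.988], [-0.988, -0.0, 0.153], [0.0, -1.0, 0.0]]
force: [1.1, -0.7, -1.7]
grip_width: 0.0267
```

>>> carry_out --pt "-0.9 0 0.4 0 0 0" --pt "-0.9 0 0.4 0 0 0" --pt "-0.9 0 0.4 0 0 0" --pt "-0.9 0 0.5 0 0 0" --pt "-0.6 0 0.4 0 0 0"

```text
time_s: 16.0
ee_pos: [0.6077, -0.0201, 0.2027]
ee_rot: [[0.155, 0.0, 0.988], [-0.988, 0.001, 0.155], [-0.001, -1.0, 0.0]]
force: [0.1, 0.1, -0.7]
grip_width: 0.027
```

>>> carry_out --pt "0 0 0 0 1 0" --pt "0 0 0 0 1 0" --pt "0 0 0 0 1 0" --pt "0 0 0 0 0.06 0" --pt "0 0 0 0 0 0"

```text
time_s: 16.5
ee_pos: [0.6072, -0.0232, 0.2025]
ee_rot: [[-0.163, -0.0, 0.987], [-0.987, -0.0, -0.163], [0.0, -1.0, -0.0]]
force: [-0.6, -0.5, -1.7]
grip_width: 0.0269
```

```bash
python3 rel.py;python3 shot.py wrist w9;python3 rel.py; python3 - <<'E'
from h import *
c=dict(np.load('pics/w9.npz'));W=cloud(c,c['d'])[170:352,210:296];z=W[...,2];print(np.median(z))
zb=np.median(z)
m=((z>zb-.008)&(z<zb+.008)).astype(np.uint8);hsv=cv2.cvtColor(c['p'],cv2.COLOR_BGR2HSV)[170:352,210:296];m&=(hsv[...,1]>100).astype(np.uint8)
n,l,st,_=cv2.connectedComponentsWithStats(m);i=1+np.argmax(st[1:,4]);P=W[l==i]
A=np.c_[P[:,:2],np.ones(len(P))];s=np.linalg.lstsq(A,P[:,2],rcond=None)[0];print('slope',s[:2],'z',np.median(P[:,2]))
print(cv2.minAreaRect((P[:,:2]*1000).astype(np.float32)))
E
```

```text
mag x 167.9 y 0.0 z 202.5 head -9.38 pitch -0.00 F mag x -0.5 y -0.6 z -1.7 M [-0.04  0.03  0.  ] w 0.0269 16.5
[ 0.6073 -0.0232  0.2025] 16.55
mag x 167.9 y -0.0 z 202.5 head -9.37 pitch -0.00 F mag x 0.4 y 0.0 z -1.0 M [ 0.01 -0.11 -0.02] w 0.0271 16.55
0.21198705415503066
slope [-0.00985702 -0.00114839] z 0.21210483984584225
((605.1357421875, -23.147146224975586), (27.968629837036133, 74.40310668945312), 80.30470275878906)
```

View pics/w9.png

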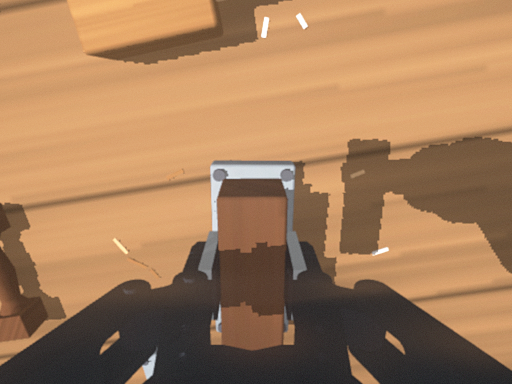

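>>> carry_out --pt "0 0.8 0 0 0.03 0" --pt "0 0.7 0 0 0 0" --pt "0 0.2 0 0 0 0" --pt "0 0.15 0 0 0 0" --pt "0 0 0 0 0 0"

```text
time_s: 17.05
ee_pos: [0.6075, -0.0233, 0.1289]
ee_rot: [[-0.168, 0.0, 0.986], [-0.986, 0.0, -0.168], [-0.0, -1.0, 0.0]]
force: [-2.3, 0.8, 1.6]
grip_width: 0.0272
```

```bash
python3 rel.py
```

```text
mag x 168.2 y -0.1 z 128.9 head -9.69 pitch 0.00 F mag x -2.4 y 0.4 z 1.6 M [0.03 0.38 0.01] w 0.0272 17.05
```

>>> carry_out --pt "0 0.18 0 0 0 0" --pt "0 0.18 0 0 0 0" --pt "0 0.17 0 0 0 0" --pt "0 0.17 0 0 0 0" --pt "0 0 0 0 0 0"

```text
time_s: 17.55
ee_pos: [0.6077, -0.0232, 0.1001]
ee_rot: [[-0.169, 0.0, 0.986], [-0.986, 0.0, -0.169], [-0.0, -1.0, 0.0]]
force: [2.9, -0.7, 3.9]
grip_width: 0.0273
```

```bash
python3 rel.py; python3 shot.py scene s10; python3 -c "
from h import *
p=cv2.imread('pics/s10.png');cv2.imwrite('pics/s10z.png',cv2.resize(p[130:240,190:350],None,fx=5,fy=5,interpolation=cv2.INTER_CUBIC))"
```

```text
mag x 168.3 y 0.0 z 100.1 head -9.72 pitch 0.02 F mag x 3.0 y -0.2 z 3.9 M [-0.09 -0.54 -0.01] w 0.0273 17.55
[ 0.6077 -0.0232  0.1005] 17.6
```

View pics/s10z.png

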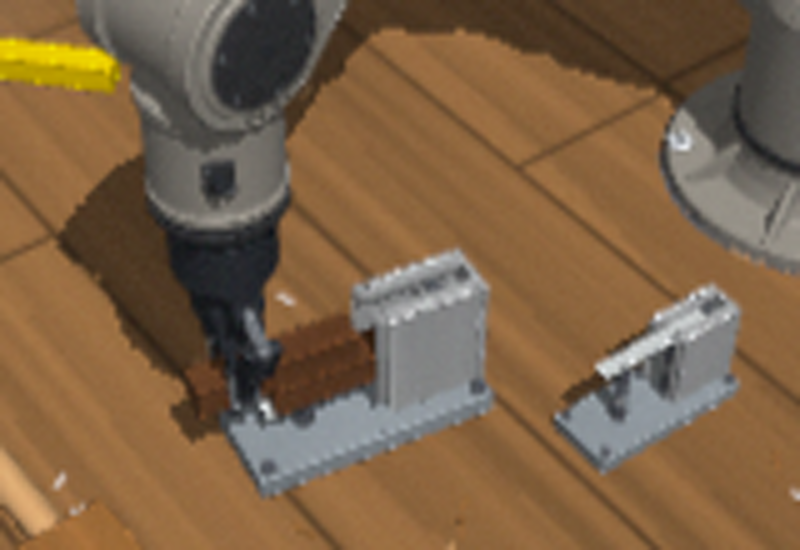

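>>> carry_out --pt "0 0 -0.15 0 0 0" --pt "0 0 -0.15 0 0 0" --pt "0 0 -0.15 0 0 0" --pt "0 0 0 0 0 0"

```text
time_s: 18.0
ee_pos: [0.5883, -0.0199, 0.1007]
ee_rot: [[-0.169, -0.001, 0.986], [-0.986, 0.0, -0.169], [0.0, -1.0, -0.001]]
force: [-2.8, 0.0, 4.4]
grip_width: 0.0268
```

```bash
python3 rel.py
```

```text
mag x 148.7 y 0.1 z 100.7 head -9.70 pitch -0.06 F mag x -2.8 y -0.4 z 4.4 M [ 0.25  0.62 -0.05] w 0.0268 18.0
```

>>> carry_out --pt "0 0 -0.1 0 0 0" --pt "0 0 -0.1 0 0 0" --pt "0 0 0 0 0 0"

```text
time_s: 18.3
ee_pos: [0.5812, -0.0187, 0.1006]
ee_rot: [[-0.169, -0.0, 0.986], [-0.986, 0.0, -0.169], [-0.0, -1.0, -0.0]]
force: [0.0, -0.9, 4.9]
grip_width: 0.0269
```

```bash
python3 rel.py; python3 shot.py wrist w11; python3 shot.py scene s11; python3 -c "
from h import *
p=cv2.imread('pics/s11.png');cv2.imwrite('pics/s11z.png',cv2.resize(p[130:240,190:350],None,fx=5,fy=5,interpolation=cv2.INTER_CUBIC))"
```

```text
mag x 141.4 y 0.1 z 100.6 head -9.72 pitch -0.02 F mag x 0.2 y -0.9 z 4.9 M [ 0.1   0.01 -0.02] w 0.0269 18.3
[ 0.5812 -0.0188  0.1005] 18.35
[ 0.5812 -0.0187  0.1004] 18.4
```

View pics/s11z.png

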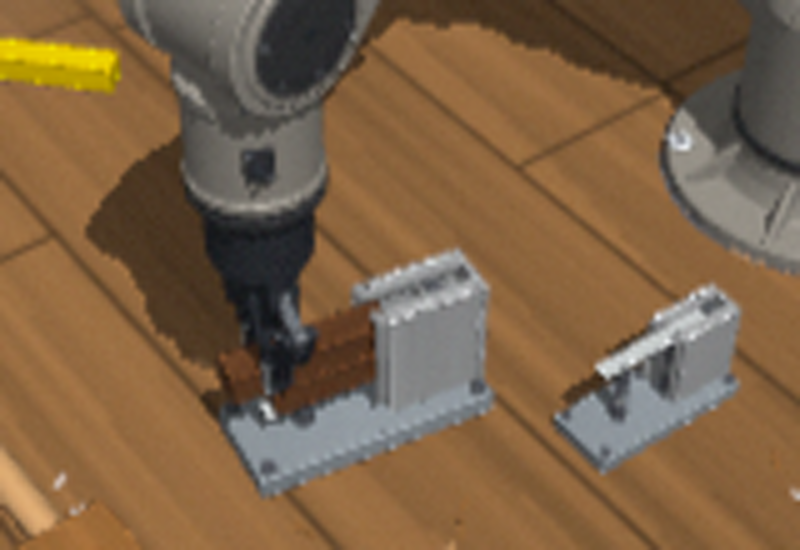

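View pics/w11.png

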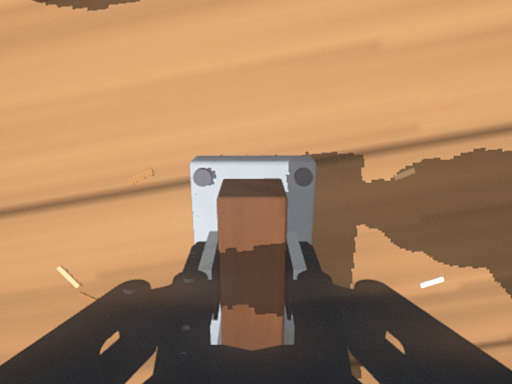

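>>> carry_out --pt "0 0 -0.13 0 0 0" --pt "0 0 -0.13 0 0 0" --pt "0 0 -0.13 0 0 0" --pt "0 0 -0.13 0 0 0" --pt "0 0 0 0 0 0"

```text
time_s: 18.9
ee_pos: [0.56, -0.0151, 0.1004]
ee_rot: [[-0.169, -0.001, 0.986], [-0.986, 0.0, -0.169], [0.0, -1.0, -0.001]]
force: [-3.2, 0.3, 4.6]
grip_width: 0.0271
```

```bash
python3 rel.py
```

```text
mag x 120.0 y 0.1 z 100.4 head -9.71 pitch -0.07 F mag x -3.2 y -0.2 z 4.6 M [ 0.24  0.66 -0.01] w 0.0271 18.9
```

>>> carry_out --pt "0 0 -0.05 0 0 0" --pt "0 0 -0.05 0 0 0" --pt "0 0 -0.05 0 0 0" --pt "0 0 0 0 0 0"

```text
time_s: 19.3
ee_pos: [0.5551, -0.0143, 0.1006]
ee_rot: [[-0.169, -0.0, 0.986], [-0.986, 0.0, -0.169], [-0.0, -1.0, -0.0]]
force: [1.2, 0.2, 4.3]
grip_width: 0.027
```

```bash
python3 rel.py
```

```text
mag x 115.0 y 0.1 z 100.6 head -9.72 pitch -0.00 F mag x 1.1 y 0.3 z 4.3 M [ 0.07 -0.21 -0.  ] w 0.027 19.3
```

>>> carry_out --pt "0 0 -0.04 0 0 0" --pt "0 0 -0.04 0 0 0" --pt "0 0 0 0 0 0"

```text
time_s: 19.6
ee_pos: [0.5519, -0.0137, 0.1006]
ee_rot: [[-0.169, -0.0, 0.986], [-0.986, 0.0, -0.169], [-0.0, -1.0, -0.0]]
force: [1.5, 0.2, 4.5]
grip_width: 0.0272
```

```bash
python3 rel.py
```

```text
mag x 111.8 y 0.1 z 100.6 head -9.72 pitch -0.01 F mag x 1.4 y 0.4 z 4.5 M [-0.03 -0.35  0.08] w 0.0272 19.6
```

>>> carry_out --pt "0 0 -0.04 0 0 0" --pt "0 0 -0.04 0 0 0" --pt "0 0 -0.03 0 0 0" --pt "0 0 0 0 0 0"

```text
time_s: 20.0
ee_pos: [0.5477, -0.013, 0.1006]
ee_rot: [[-0.169, 0.0, 0.986], [-0.986, 0.0, -0.169], [-0.0, -1.0, 0.0]]
force: [3.1, -0.7, 4.4]
grip_width: 0.0269
```

```bash
python3 rel.py
```

```text
mag x 107.5 y 0.1 z 100.6 head -9.72 pitch 0.00 F mag x 3.1 y -0.1 z 4.4 M [-0.08 -0.62 -0.01] w 0.0269 20.0
```

>>> carry_out --pt "0 0 -0.03 0 0 0" --pt "0 0 -0.02 0 0 0" --pt "0 0 0 0 0 0"

```text
time_s: 20.3
ee_pos: [0.5459, -0.0127, 0.1006]
ee_rot: [[-0.169, 0.0, 0.986], [-0.986, 0.0, -0.169], [-0.0, -1.0, 0.0]]
force: [4.7, -0.7, 4.3]
grip_width: 0.0266
```

```bash
python3 rel.py
```

```text
mag x 105.6 y 0.1 z 100.6 head -9.72 pitch 0.01 F mag x 4.7 y 0.1 z 4.3 M [-0.15 -0.93 -0.04] w 0.0266 20.3
```

>>> carry_out --pt "0 0 -0.025 0 0 0" --pt "0 0 -0.025 0 0 0" --pt "0 0 0 0 0 0"

```text
time_s: 20.6
ee_pos: [0.5453, -0.0126, 0.101]
ee_rot: [[-0.169, 0.003, 0.986], [-0.986, 0.0, -0.169], [-0.001, -1.0, 0.003]]
force: [11.9, -3.0, 0.5]
grip_width: 0.0273
```

```bash
python3 rel.py
```

```text
mag x 105.1 y 0.1 z 101.0 head -9.74 pitch 0.18 F mag x 12.2 y -1.0 z 0.5 M [-0.61 -2.58 -0.03] w 0.0273 20.6
```

>>> carry_out --pt "0 0 -0.02 0 0 0" --pt "0 0 0 0 0 0" --pt "0 0 0 0 0 0"

```text
time_s: 20.9
ee_pos: [0.5451, -0.0125, 0.1012]
ee_rot: [[-0.169, 0.004, 0.986], [-0.986, -0.0, -0.169], [-0.001, -1.0, 0.004]]
force: [16.1, -3.7, -0.2]
grip_width: 0.027
```

```bash
python3 rel.py
```

```text
mag x 104.9 y 0.1 z 101.2 head -9.74 pitch 0.24 F mag x 16.5 y -1.0 z -0.2 M [-0.74 -3.21 -0.  ] w 0.027 20.9
```

>>> carry_out --pt "0 -0.05 0 0 0 0" --pt "0 -0.05 0 0 0 0" --pt "0 0 0 0 0 0"

```text
time_s: 21.2
ee_pos: [0.5451, -0.0125, 0.1052]
ee_rot: [[-0.169, 0.004, 0.986], [-0.986, -0.0, -0.169], [-0.001, -1.0, 0.004]]
force: [15.8, -3.2, -2.5]
grip_width: 0.0268
```

```bash
python3 rel.py
```

```text
mag x 104.8 y 0.2 z 105.2 head -9.74 pitch 0.23 F mag x 16.1 y -0.5 z -2.5 M [-0.72 -3.39  0.03] w 0.0268 21.2
```

>>> carry_out --pt "0 0 0 0 0 0" --pt "0 0 0 0 0 0" --pt "0 0 0 0 0 0" --pt "0 0 0 0 0 0" --hand 100

```text
time_s: 21.6
ee_pos: [0.5425, -0.0122, 0.1042]
ee_rot: [[-0.169, -0.001, 0.986], [-0.986, 0.0, -0.169], [0.0, -1.0, -0.001]]
force: [0.3, -0.4, 0.3]
grip_width: 0.0827
```

>>> carry_out --pt "0 -0.8 0 0 0 0" --pt "0 -1 0 0 0 0" --pt "0 -1 0 0 0 0" --pt "0 -1 0 0 0 0" --pt "0 0 0 0 0 0"

```text
time_s: 22.1
ee_pos: [0.545, -0.012, 0.2617]
ee_rot: [[-0.169, 0.007, 0.986], [-0.986, 0.0, -0.169], [-0.002, -1.0, 0.007]]
force: [0.1, 0.3, -0.1]
grip_width: 0.0857
```

```bash
python3 rel.py;python3 shot.py wrist w12; python3 shot.py scene s12; python3 -c "
from h import *
p=cv2.imread('pics/s12.png');a=cv2.resize(p[150:230,220:320],None,fx=5,fy=5,interpolation=cv2.INTER_CUBIC)
p=cv2.imread('pics/w12.png');b=cv2.resize(p[90:320,200:300],None,fx=1.74,fy=1.74,interpolation=cv2.INTER_CUBIC)[:400]
cv2.imwrite('pics/s12z.png',np.hstack([a,b]))
c=dict(np.load('pics/w12.npz'));p=c['p'];W=cloud(c,c['d'])
th=np.radians(-9.6);ex=np.array([np.cos(th),np.sin(th)]);ey=np.array([-ex[1],ex[0]]);o=np.array([.4417,.0048])
hsv=cv2.cvtColor(p,cv2.COLOR_BGR2HSV)
m=(W[...,2]>.108)&(W[...,2]<.119)&(hsv[...,1]>100);m[:, :230]=0;m[:,275:]=0
P=W[m];d=P[:,:2]-o;X=d@ex*1e3;Y=d@ey*1e3;print('z',np.median(P[:,2]),'x',X.min(),X.max(),'y',Y.min(),Y.max(),cv2.minAreaRect((P[:,:2]*1000).astype(np.float32)))
for v in range(256,290,2):
  q=W[v,254];dd=q[:2]-o;print(v,(dd@ex*1e3).round(1),(q[2]*1e3).round(1),p[v,254])
for v in range(120,146,2):
  q=W[v,254];dd=q[:2]-o;print(v,(dd@ex*1e3).round(1),(q[2]*1e3).round(1),p[v,254])
"
```

```text
mag x 104.7 y 0.6 z 261.7 head -9.73 pitch 0.40 F mag x 0.1 y 0.3 z -0.1 M [ 0.04  0.   -0.  ] w 0.0857 22.1
[ 0.544  -0.0121  0.2591] 22.15
[ 0.5431 -0.0122  0.2573] 22.2
z 0.11505353275606636 x 13.608260041833978 140.8538116563543 y -13.717883962120798 13.240884585099192 ((517.92919921875, -8.152376174926758), (26.748083114624023, 127.17253875732422), 79.52118682861328)
256 27.3 115.3 [ 77  97 133]
258 25.0 115.0 [ 79  98 133]
260 23.7 116.5 [ 77  94 131]
262 20.9 115.4 [ 74  93 128]
264 18.5 114.8 [ 78  99 132]
266 17.1 116.1 [ 76  93 130]
268 14.1 114.8 [ 82 100 135]
270 11.9 114.7 [148 155 166]
272 7.6 111.3 [203 201 204]
274 5.8 112.0 [129 126 129]
276 4.2 112.9 [138 133 135]
278 2.0 112.9 [141 136 141]
280 0.3 113.8 [139 137 141]
282 -3.1 112.0 [137 137 142]
284 -23.9 84.1 [126 130 137]
286 -23.9 87.7 [124 129 136]
288 -25.2 89.6 [124 126 137]
120 148.8 59.6 [226 225 224]
122 146.6 58.0 [251 252 251]
124 144.6 57.9 [255 255 255]
126 143.3 63.9 [125 130 139]
128 143.2 80.1 [48 58 79]
130 142.1 86.7 [ 73  98 140]
132 140.7 90.1 [ 59  75 100]
134 140.7 103.7 [55 63 82]
136 140.5 114.1 [ 67  83 116]
138 138.9 115.0 [ 79 103 146]
140 137.1 114.4 [ 72  98 142]
142 135.5 114.9 [ 72  98 141]
144 133.7 114.3 [ 76  96 144]
```

View pics/s12z.png

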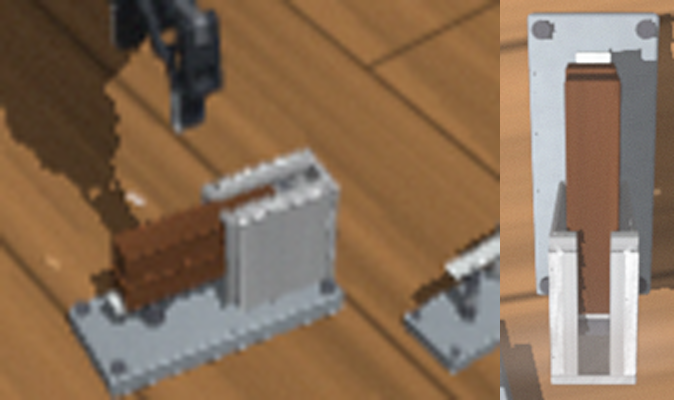

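>>> carry_out --pt "0 0 0.85 0 0 0" --pt "0 0 0.85 0 0 0" --pt "0 1 0 0 0 0" --pt "0 1 0 0 0 0" --pt "0 1 0 0 0 0" --hand 0

```text
time_s: 22.7
ee_pos: [0.6091, -0.0237, 0.1336]
ee_rot: [[-0.169, -0.002, 0.986], [-0.986, 0.0, -0.169], [0.0, -1.0, -0.002]]
force: [0.7, 0.1, -0.7]
grip_width: 0.0125
```

>>> carry_out --pt "0 0.8 0 0 0 0" --pt "0 0.5 0 0 0 0" --pt "0 0 0 0 0 0" --pt "0 0 0 0 0 0"

```text
time_s: 23.1
ee_pos: [0.6096, -0.0237, 0.0841]
ee_rot: [[-0.169, -0.002, 0.986], [-0.986, 0.0, -0.169], [0.0, -1.0, -0.002]]
force: [0.1, -0.0, -0.3]
grip_width: -0.0
```

```bash
python3 rel.py;python3 shot.py wrist w13
```

```text
mag x 170.3 y -0.1 z 84.1 head -9.71 pitch -0.10 F mag x 0.1 y -0.0 z -0.3 M [ 0.02 -0.06  0.  ] w -0.0 23.1
[ 0.6102 -0.0236  0.085 ] 23.15
```

View pics/w13.png

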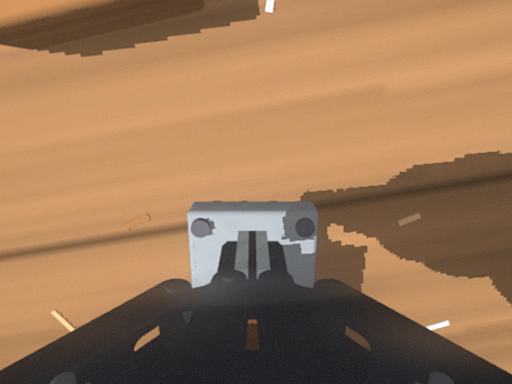

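>>> carry_out --pt "0 0 -0.1 0 0 0" --pt "0 0 -0.1 0 0 0" --pt "0 0 -0.1 0 0 0" --pt "0 0 0 0 0 0"

```text
time_s: 23.55
ee_pos: [0.5978, -0.0215, 0.085]
ee_rot: [[-0.169, 0.0, 0.986], [-0.986, 0.0, -0.169], [-0.0, -1.0, 0.0]]
force: [0.6, 0.4, 0.3]
grip_width: -0.0
```

```bash
python3 rel.py
```

```text
mag x 158.3 y 0.1 z 85.0 head -9.71 pitch 0.02 F mag x 0.5 y 0.5 z 0.3 M [-0.03  0.08 -0.01] w -0.0 23.55
```

>>> carry_out --pt "0 0 -0.05 0 0 0" --pt "0 0 -0.03 0 0 0" --pt "0 0 0 0 0 0"

```text
time_s: 23.85
ee_pos: [0.595, -0.0211, 0.0846]
ee_rot: [[-0.169, -0.0, 0.986], [-0.986, 0.0, -0.169], [-0.0, -1.0, -0.0]]
force: [-0.0, 0.3, 0.4]
grip_width: -0.0001
```

```bash
python3 rel.py
```

```text
mag x 155.5 y -0.0 z 84.6 head -9.72 pitch -0.00 F mag x -0.1 y 0.3 z 0.4 M [-0.    0.    0.01] w -0.0001 23.85
```

>>> carry_out --pt "0 0 -0.03 0 0 0" --pt "0 0 -0.03 0 0 0" --pt "0 0 0 0 0 0"

```text
time_s: 24.15
ee_pos: [0.5938, -0.0209, 0.0848]
ee_rot: [[-0.169, 0.002, 0.986], [-0.986, 0.0, -0.169], [-0.0, -1.0, 0.002]]
force: [5.3, -1.5, -2.8]
grip_width: -0.0
```

```bash
python3 rel.py
```

```text
mag x 154.2 y 0.0 z 84.8 head -9.73 pitch 0.13 F mag x 5.5 y -0.6 z -2.8 M [-0.22 -1.27  0.01] w -0.0 24.15
```

>>> carry_out --pt "0 0 -0.025 0 0 0" --pt "0 0 -0.025 0 0 0" --pt "0 0 0 0 0 0"

```text
time_s: 24.45
ee_pos: [0.593, -0.0207, 0.0852]
ee_rot: [[-0.169, 0.005, 0.986], [-0.986, -0.0, -0.169], [-0.001, -1.0, 0.005]]
force: [12.7, -1.7, -4.6]
grip_width: 0.0002
```

```bash
python3 rel.py
```

```text
mag x 153.4 y 0.1 z 85.2 head -9.74 pitch 0.26 F mag x 12.8 y 0.4 z -4.6 M [-0.47 -2.49  0.06] w 0.0002 24.45
```

>>> carry_out --pt "0 0 -0.025 0 0 0" --pt "0 0 0 0 0 0"

```text
time_s: 24.65
ee_pos: [0.5929, -0.0206, 0.0855]
ee_rot: [[-0.169, 0.006, 0.986], [-0.986, -0.0, -0.169], [-0.001, -1.0, 0.006]]
force: [17.2, -2.5, -5.5]
grip_width: 0.0002
```

```bash
python3 rel.py
```

```text
mag x 153.3 y 0.1 z 85.5 head -9.74 pitch 0.36 F mag x 17.4 y 0.4 z -5.5 M [-0.62 -3.29  0.03] w 0.0002 24.65
```

>>> carry_out --pt "0 0 -0.02 0 0 0" --pt "0 0 0 0 0 0"

```text
time_s: 24.85
ee_pos: [0.5927, -0.0206, 0.0857]
ee_rot: [[-0.169, 0.008, 0.986], [-0.986, -0.0, -0.169], [-0.001, -1.0, 0.007]]
force: [19.7, -3.3, -5.6]
grip_width: -0.0
```

```bash
python3 rel.py
```

```text
mag x 153.1 y 0.1 z 85.7 head -9.75 pitch 0.42 F mag x 20.0 y 0.0 z -5.6 M [-0.73 -3.9  -0.02] w -0.0 24.85
```

>>> carry_out --pt "0 0 0.5 0 0 0" --pt "0 0 0.6 0 0 0" --pt "0 -1 0 0 0 0" --pt "0 -1 0 0 0 0" --pt "0 -1 0 0 0 0"

```text
time_s: 25.35
ee_pos: [0.6321, -0.0275, 0.2056]
ee_rot: [[-0.169, -0.001, 0.986], [-0.986, 0.0, -0.169], [0.0, -1.0, -0.001]]
force: [0.1, -0.2, -0.2]
grip_width: -0.0005
```

>>> carry_out --pt "0 -1 -1 0 0 0" --pt "0 0 -0.7 0 0 0" --pt "0 0 0 0 0 0" --pt "0 0 0 0 0 0" --hand 100

```text
time_s: 25.75
ee_pos: [0.5698, -0.0168, 0.2403]
ee_rot: [[-0.169, 0.001, 0.986], [-0.986, -0.0, -0.169], [-0.0, -1.0, 0.001]]
force: [0.0, 0.4, -0.3]
grip_width: 0.0584
```

```bash
cat > fin.py <<'E'
import sys
from h import *
t=sys.argv[1]
c=dict(np.load(f'pics/{t}.npz'));p=c['p'];W=cloud(c,c['d'])
th=np.radians(-9.6);ex=np.array([np.cos(th),np.sin(th)]);ey=np.array([-ex[1],ex[0]]);o=np.array([.4417,.0048])
hsv=cv2.cvtColor(p,cv2.COLOR_BGR2HSV)
D=W[...,:2]-o;X=D@ex*1e3;Y=D@ey*1e3;Z=W[...,2]*1e3
for z0,z1 in [(65,84),(90,112),(113,117)]:
    m=(Z>z0)&(Z<z1)&(hsv[...,1]>80)&(abs(Y)<12)&(X>100 if z0<113 else X>0)&(X<160)
    print(z0,z1,m.sum(),'x med',np.median(X[m]).round(2),'max',X[m].max().round(2),'min',X[m].min().round(2),'y',Y[m].mean().round(2))
E
python3 rel.py;python3 shot.py wrist w14; python3 fin.py w14; python3 fin.py w12; python3 -c "
from h import *
p=cv2.imread('pics/w14.png');cv2.imwrite('pics/w14z.png',cv2.resize(p[80:320,170:330],None,fx=2.5,fy=2.5,interpolation=cv2.INTER_CUBIC))"
```

```text
mag x 129.9 y 0.0 z 240.3 head -9.71 pitch 0.04 F mag x -0.0 y 0.4 z -0.3 M [-0.03  0.03  0.  ] w 0.0584 25.75
[ 0.5702 -0.0169  0.2399] 25.8
65 84 39 x med 142.3 max 142.6 min 142.07 y 0.57
90 112 53 x med 140.34 max 140.7 min 139.8 y -2.45
113 117 2854 x med 98.18 max 140.7 min 13.95 y -0.23
65 84 49 x med 143.18 max 143.32 min 142.98 y -0.14
90 112 84 x med 140.73 max 140.94 min 140.48 y -0.06
113 117 3134 x med 90.56 max 140.65 min 12.65 y -0.37
```

View pics/w14z.png

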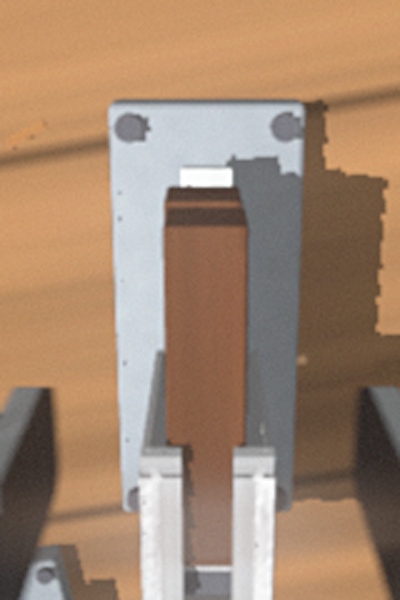

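>>> carry_out --pt "0 -0.5 0 0 0 0" --pt "0 0 0 0 0 0" --pt "0 0 0 0 0 0" --pt "0 0 0 0 0 0"

```text
time_s: 26.2
ee_pos: [0.5699, -0.0169, 0.259]
ee_rot: [[-0.169, -0.001, 0.986], [-0.986, 0.0, -0.169], [0.0, -1.0, -0.001]]
force: [0.4, 0.5, -0.2]
grip_width: 0.0852
```

```bash
python3 rel.py; python3 shot.py wrist w15; python3 fin.py w15; python3 -c "
from station import robot
print(robot.close_job())"
```

```text
mag x 130.0 y -0.0 z 259.0 head -9.73 pitch -0.07 F mag x 0.3 y 0.6 z -0.2 M [-0.03 -0.02  0.01] w 0.0852 26.2
[ 0.5698 -0.0169  0.259 ] 26.25
65 84 83 x med 142.31 max 142.67 min 141.81 y 0.24
90 112 114 x med 140.33 max 140.69 min 140.06 y 0.46
113 117 2660 x med 95.96 max 140.44 min 29.12 y -0.26
the job is handed in; nothing more can be done
None
```

Both blanks are in the magazine, one on top of the other, and I handed the job in at about 26 s. I pressed each blank down on the follower, slid it under the lips and pushed until nothing gave further. Both stopped at the same place, with the tool at x ≈ 105 mm. I kept pushes to about 20 N or less.

- **Last checks:** the upper blank's top is at 115.0 mm, against the lips, and it lies within about 0.5 mm of mid-channel. Its centre is at x ≈ 75–76 mm. After the second blank was released, the wrist picture showed the bumper plate tight against the rear stop; I could not read its value directly.
- **Less than perfect:** the lower blank sticks out about 2 mm beyond the upper one, inside the 4 mm allowed. I nudged its end with closed fingers at up to 20 N, which took the gap only from about 2.4 mm to 2.0 mm. I left it there rather than push harder.
- **Not rechecked:** I did not measure the spindle, mallet and jar again; the arm did not come near them.

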